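Work the stuck agitator knob off the developing tank

ROBOT

A 6-joint arm with a two-finger parallel gripper is mounted at the origin on the work surface. World frame = base frame: x ahead of the robot, y to its left, z up, the work surface at z = 0. Lengths are in m, angles in rad, forces in N, time in s.
With the tool pointing down it reaches from about 0.35 to 0.85 m from the base axis. Payload 8.1 kg.
Tool frame: the origin (TCP) lies on the mounting face of the last link; the fingertips stand 186 mm ahead of it and the grasp point (between the pads) lies 167 mm ahead of it; z points along the fingers, y is the line along which they close (so a half turn about z gives the same grasp; the last joint's range is limited). The gripper opens to 93 mm and grips with 3 to 60 N. Pads are 15 mm wide; open, the fingers measure 128 mm over their backs; the gripper's body (75 mm by 188 mm) begins 65 mm behind the grasp point.
Start: joints at [-1.36, 0.13, 1.488, -0, 1.523, -0.085], TCP at [0.175, -0.574, 0.405] pointing down, gripper open.
Joint ranges: [-2.96, 2.96], [-0.89, 2.26], [0.02, 2.5], [-1.34, 4.48], [0, 2.73], [-2.66, 2.66]. Speed limits (rad/s): [2.39, 2.39, 2.79, 3.14, 3.14, 3.14].

INTERFACE

Orientations are given as a rotation vector (axis times angle).
In Python, from plant import read_state, read_camera, camera_params, close_job gives the robot as it stands. The module is installed in compiled form; this text tells all that it offers.
- The arm moves only by the tool servo_tool, never from a script. Its argument "increments" is a list of rows, each an object with "slide": the shift along the tool's x, y, z in mm, a list of three; "dr": the turn, a rotation vector about the tool's x, y, z in rad, a list of three; "jaw": the closure, from 0 (fully open) to 1 (shut). In form: [{"slide": [x, y, z], "dr": [ax, ay, az], "jaw": jaw}, ...]. A call has 1 to 20 rows; each row is the pose to reach, as a shift and turn from the pose commanded when the call began, along the tool's axes at that moment; what a row does not reach only later rows make up. A row lasts 1/10 s, in which the tool goes at most 50 mm and 8.59 degrees, less where a joint would pass 70% of its speed; a pose out of reach is approached as far as the arm can. A call with a gripper value outside its range is refused whole. The fingers move at their own pace and stop on an object; "force" is the grip in N (left out, the last holds). Time passes only in rows, so rows that repeat a pose let the fingers close. It gives the time, the measured TCP pose, the force, the opening and the grip force at its end, in the units of the state.
- read_state(): the state, without advancing time (a new reading comes with each control period).
- read_camera(name): name is "scene" or "top" or "wrist"; returns (picture, depth): 384x512x3 uint8, red, green, blue; 384x512 float32, m along the optical axis (not along the pixel's ray), 0 where there is no reading.
- camera_params(name): a dict with "fx", "fy", "cx", "cy" (pixels), "rvec" (rotation vector, rad) and "tvec" (3), from world to camera coordinates, as OpenCV has them. Camera axes: x right, y down, z forward; pixel columns grow to the right and rows downward; lengths in m; the calibration is good to about 2 mm. A picture is of the moment at which its call begins: read the wrist's pose just before it. camera_params takes no time and is no camera call; for the wrist camera it gives the pose at the moment of the call.
- close_job(): hands the job in; it is judged then, once.
The state is a dict: "t": time; "q": joint angles; "dq": joint speeds; "joint_torque": joint torques, N m; "tool_pos": TCP position; "orientation": TCP orientation; "force": force on the tool from outside, world axes, zero at the start; "wrist_torque": the same for the moment, N m; "opening": finger opening in m; "gripper_force": force on a finger pad.
Only numpy, scipy, OpenCV 4.12 (cv2) and the standard library are available. Lean on these libraries where they do the work, as an engineer would, in place of code of your own. Each camera call takes 0.05 s, during which the arm holds its last target. There are 200 camera calls.

TASK

The orange agitator knob has stuck on the spindle of its developing tank. Grip it and work it off by twisting it back and forth, a good 20 degrees to one side and then as far to the other, easing it up a little at a time as you twist so that it is partly raised but still on the spindle during the later twists; once it is off, stand it upright in the green tray and let go. Leave the other tank, the one with the blue knob, untouched.

Things in the scene. Friction and masses are not known exactly. Their poses are not given: they have to be found in the camera images.
- knob: Orange plastic T-knob, 50 mm tall, 50 g, stuck on the tank's upright spindle. Origin: centre of its underside; z up. Top 26 mm: a grip bar 56 mm long (its x), 22 mm thick (its y: pinch across y from above). Below: hub 23 mm wide, foot 30 mm wide, bore 24 mm deep. Starts with x parallel to the tank's x. roughly 8-15 N pull it straight up, less while twisting; under 0.2 N m turns it; no stops; free once raised about 20 mm.
- tank: Black developing tank with a grey band, 108 mm in diameter, fixed. Origin: centre of its underside; z up. Lid top at 140 mm. On its axis a grey shoulder 30 mm wide reaches 146 mm (the knob's underside rests on it at the start); from there a steel spindle, 16 mm wide, rises to 167 mm.
- tray: Low green plastic rinsing tray, 150 mm (its x) by 120 mm (its y), 18 mm high, walls and floor 5 mm thick, fixed. Origin: centre of its underside; the inner floor is 5 mm above it. Stand the knob near its middle.
- spare_tank: The other tank, same shape, fixed, with a blue knob of the same shape moulded on (top 196 mm above the origin). Origin: centre of its underside. Leave it untouched. A steel reel and two clear canisters stand loose farther from the robot and play no part.
There are look-alikes about, which are no part of the job. Several things have the shape of the knob; the one meant has the colours described above.

How it is judged:
By the outcome, as a careful person would: the job done as asked, in the order asked, and still so for the second after the job is handed in, with the robot touching nothing.
It also fails if it takes over 51 s, if anything falls off the work surface, if the arm or the gripper's body presses on something with over 40 N, if the wrist force passes 120 N, or if a joint passes its speed limit or range.

## Working session

There is one attempt and no reset: what is moved stays moved. The work goes in short steps, Python scripts to look and compute and a tool call to move; the robot and the scene stay as the last step left them, time stands still between calls to the robot, and variables do not carry over. Pictures are saved under pics/ and viewed, at most 10 in all, crops included, and the job is handed in when it is done.

Besides the shell and the picture viewer there is one more tool, called after "Emit:" as name([rows], argument=value, ...), one row to a line, values as JSON. servo_tool: Moves the arm, as the interface text tells. Its arguments: {"type":"object","properties":{"increments":{"type":"array"},"force":{"type":"number"}},"required":["increments"]}

```bash
mkdir -p pics; cat > h.py <<'E'
import numpy as np, cv2
from plant import *
def cam(n):
    p=camera_params(n); im,d=read_camera(n)
    R=cv2.Rodrigues(np.array(p["rvec"],float))[0]; t=np.array(p["tvec"],float)
    return im,d,p,R,t
def pts(d,p,R,t,mask):
    v,u=np.nonzero(mask&(d>0)); z=d[v,u]
    c=np.stack([(u-p["cx"])/p["fx"]*z,(v-p["cy"])/p["fy"]*z,z],1)
    return (c-t)@R
def save(n,im): cv2.imwrite("pics/"+n+".png",im[:,:,::-1])
E
python3 - <<'E'
from h import *
s=read_state(); print(s)
for n in("top","scene"):
    im,d,p,R,t=cam(n); save(n+"0",im); np.savez(n+"0.npz",im=im,d=d,R=R,t=t,k=[p["fx"],p["fy"],p["cx"],p["cy"]])
    h=cv2.cvtColor(im,cv2.COLOR_RGB2HSV)
    print(n,p,-R.T@t)
    for nm,a,b in(("orange",5,20),("green",40,85),("blue",95,130)):
        m=(h[...,0]>=a)&(h[...,0]<=b)&(h[...,1]>110)&(h[...,2]>60)
        k,l,st,c=cv2.connectedComponentsWithStats(m.astype(np.uint8))
        for i in range(1,k):
            if st[i,4]>60:
                P=pts(d,p,R,t,l==i)
                print(nm,st[i],c[i].round(), np.percentile(P,[2,50,98],axis=0).round(3).tolist() if len(P) else 0)
E
```

```text
{'t': 0.0, 'q': array([-1.36037727e+00,  1.31159387e-01,  1.48927210e+00, -1.71785599e-06,
        1.52298317e+00, -8.54074501e-02]), 'dq': array([-1.40437709e-05, -1.46071208e-04, -1.09274765e-03,  1.94077653e-03,
        1.25523621e-03,  1.57877949e-03]), 'joint_torque': array([ 4.73071450e-04, -5.59839821e+01, -4.91762888e+01,  7.67348078e-02,
        3.54976289e-02, -1.82950712e-04]), 'tool_pos': array([ 0.17488797, -0.57371104,  0.40369214]), 'orientation': array([-3.10549035e+00, -4.62722783e-01,  1.81360129e-04]), 'force': array([ 0.29927177,  0.44483516, -1.18163174]), 'wrist_torque': array([0.00639635, 0.01941816, 0.0100272 ]), 'gripper_force': 0.0, 'opening': 0.09304585374435169}
top {'fx': 496.9556583046305, 'fy': 496.9556583046305, 'cx': 260.25124139318086, 'cy': 196.99827361361207, 'rvec': array([ 2.2502127 , -1.94224081,  0.2061344 ]), 'tvec': array([-0.07117345,  0.60819333,  1.06947644])} [ 0.37506503 -0.01803388  1.1737741 ]
orange [258 184  18  29 322] [266. 198.] [[0.558, -0.011, 0.151], [0.584, 0.002, 0.195], [0.611, 0.015, 0.199]]
green [ 123  177   52   62 3015]
[... 194 characters left out ...]
 {'fx': 372.4645947105676, 'fy': 372.4645947105676, 'cx': 259.2250039574343, 'cy': 196.16286206459768, 'rvec': array([ 1.76197423,  1.61032446, -0.77345199]), 'tvec': array([-0.03831643, -0.26331095,  1.30326976])} [ 1.17367874 -0.05345939  0.62364507]
orange [ 25  57  20  44 236] [34. 74.] [[-0.462, -0.9, -0.07], [-0.426, -0.87, 0.05], [0.197, -0.553, 0.311]]
orange [257 166  16  33 391] [265. 183.] [[0.551, -0.012, 0.138], [0.599, 0.001, 0.19], [0.615, 0.016, 0.196]]
green [ 345  200   76   55 2556] [382. 227.] [[0.487, 0.216, 0.001], [0.565, 0.281, 0.004], [0.641, 0.342, 0.017]]
blue [113 168  22  31 369] [123. 184.] [[0.541, -0.288, 0.148], [0.573, -0.276, 0.192], [0.591, -0.265, 0.196]]
```

```bash
python3 - <<'E'
from h import *
o=[cv2.resize(np.load(n+"0.npz")["im"],(400,300))for n in("top","scene")]
t=np.load("top0.npz")["im"][150:260,110:430]
save("both",np.vstack([np.hstack(o),cv2.resize(t,(800,275))]))
for n in("top","scene"):
    f=np.load(n+"0.npz");im,d,R,t,k=[f[x] for x in("im","d","R","t","k")]
    p=dict(zip(("fx","fy","cx","cy"),k)); h=cv2.cvtColor(im,cv2.COLOR_RGB2HSV)
    for nm,a,b,lo,hi in(("orange",5,20,.188,.21),("green",40,85,-.01,.03),("greenrim",40,85,.014,.03)):
        m=(h[...,0]>=a)&(h[...,0]<=b)&(h[...,1]>110)&(h[...,2]>60)
        P=pts(d,p,R,t,m);P=P[(P[:,2]>lo)&(P[:,2]<hi)&(P[:,0]>.4)]
        r=cv2.minAreaRect((P[:,:2]*1000).astype(np.float32)); print(n,nm,len(P),r,P[:,2].mean())
E
```

```text
top orange 296 ((585.0974731445312, 2.383544921875), (22.02411460876465, 55.2923583984375), 80.32719421386719) 0.19526279276173772
top green 3010 ((560.3855590820312, 278.9132080078125), (148.69667053222656, 120.26232147216797), 8.898823738098145) 0.006088714559236801
top greenrim 337 ((560.1749267578125, 278.65570068359375), (147.7091064453125, 119.81871795654297), 8.898823738098145) 0.017428931809605575
scene orange 203 ((587.7388305664062, 1.5020380020141602), (21.258499145507812, 56.69945526123047), 83.93071746826172) 0.19423033918733723
scene green 2550 ((562.9310913085938, 278.5948486328125), (153.18356323242188, 119.9466781616211), 9.189000129699707) 0.0062382021695261405
scene greenrim 359 ((562.8677368164062, 278.46258544921875), (153.01121520996094, 119.83000183105469), 8.743359565734863) 0.01596833539690028
```

View pics/both.png

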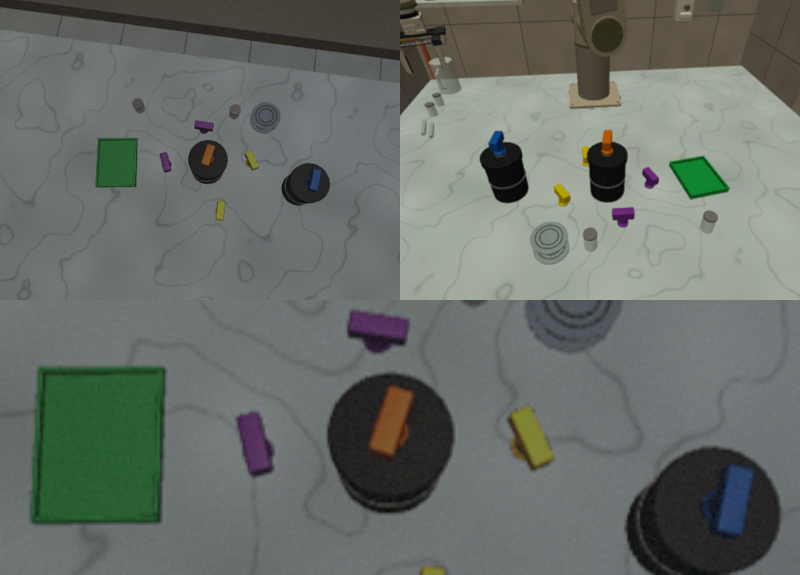

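Emit:
servo_tool([
  {"slide": [0,0,-40],"dr": [0,0,0],"jaw": 0},
  {"slide": [0,0,-76],"dr": [0,0,0],"jaw": 0},
  {"slide": [40,-31,-76],"dr": [0,0,0.03],"jaw": 0},
  {"slide": [75,-58,-76],"dr": [0,0,0.06],"jaw": 0},
  {"slide": [110,-85,-76],"dr": [0,0,0.09],"jaw": 0},
  {"slide": [145,-111,-76],"dr": [0,0,0.12],"jaw": 0},
  {"slide": [180,-138,-76],"dr": [0,0,0.15],"jaw": 0},
  {"slide": [215,-165,-76],"dr": [0,0,0.18],"jaw": 0},
  {"slide": [250,-192,-76],"dr": [0,0,0.21],"jaw": 0},
  {"slide": [285,-219,-76],"dr": [0,0,0.24],"jaw": 0},
  {"slide": [320,-246,-76],"dr": [0,0,0.27],"jaw": 0},
  {"slide": [355,-273,-76],"dr": [0,0,0.3],"jaw": 0},
  {"slide": [390,-300,-76],"dr": [0,0,0.33],"jaw": 0},
  {"slide": [425,-327,-76],"dr": [0,0,0.36],"jaw": 0},
  {"slide": [460,-353,-76],"dr": [0,0,0.39],"jaw": 0},
  {"slide": [495,-380,-76],"dr": [0,0,0.42],"jaw": 0},
  {"slide": [530,-407,-76],"dr": [0,0,0.436],"jaw": 0},
  {"slide": [561,-431,-76],"dr": [0,0,0.436],"jaw": 0},
  {"slide": [561,-431,-76],"dr": [0,0,0.436],"jaw": 0},
  {"slide": [561,-431,-76],"dr": [0,0,0.436],"jaw": 0},
])

```text
t: 2.1
tool_pos: [0.5861, 0.0026, 0.4798]
orientation: [3.134, -0.217, -0.003]
force: [0.0, -0.2, 0.5]
opening: 0.0932
gripper_force: 0.0
```

```bash
python3 - <<'E'
from h import *
s=read_state(); im,d,p,R,t=cam("wrist"); save("w1",im)
print(s["tool_pos"],s["orientation"],cv2.Rodrigues(s["orientation"])[0].round(3),-R.T@t)
h=cv2.cvtColor(im,cv2.COLOR_RGB2HSV)
m=(h[...,0]>=5)&(h[...,0]<=20)&(h[...,1]>110)&(h[...,2]>60)
P=pts(d,p,R,t,m);print(len(P),np.percentile(P,[2,50,98],axis=0))
P=P[(P[:,2]>.188)&(P[:,2]<.205)&(abs(P[:,0]-.586)<.06)&(abs(P[:,1])<.06)]
print(cv2.minAreaRect((P[:,:2]*1000).astype(np.float32)),P.mean(0))
w,v=np.linalg.eigh(np.cov(P[:,:2].T));print(v[:,1])
E
```

```text
[0.58608082 0.00260333 0.47975165] [ 3.13379265e+00 -2.16961907e-01 -2.99240521e-03] [[ 0.99  -0.138 -0.002]
 [-0.138 -0.99  -0.   ]
 [-0.002  0.    -1.   ]] [ 0.66359323 -0.00801932  0.45972326]
9240 [[ 0.56383609 -0.05843848  0.18172605]
 [ 0.60418806 -0.02034579  0.4054146 ]
 [ 0.62499521  0.04633414  0.40989955]]
((584.5933837890625, 3.7486438751220703), (21.97034454345703, 55.66452407836914), 80.14586639404297) [0.58626004 0.00343431 0.19582258]
[-0.98626046  0.16519777]
```

View pics/w1.png

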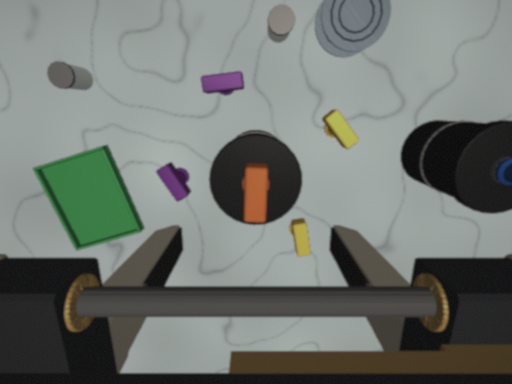

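Emit:
servo_tool([
  {"slide": [-1,0,30],"dr": [0,0,0.03],"jaw": 0},
  {"slide": [-1,0,60],"dr": [0,0,0.03],"jaw": 0},
  {"slide": [-1,0,90],"dr": [0,0,0.03],"jaw": 0},
  {"slide": [-1,0,110],"dr": [0,0,0.03],"jaw": 0},
  {"slide": [-1,0,118],"dr": [0,0,0.03],"jaw": 0},
  {"slide": [-1,0,122],"dr": [0,0,0.03],"jaw": 0},
  {"slide": [-1,0,122],"dr": [0,0,0.03],"jaw": 0.3},
  {"slide": [-1,0,122],"dr": [0,0,0.03],"jaw": 0.6},
  {"slide": [-1,0,122],"dr": [0,0,0.03],"jaw": 1},
  {"slide": [-1,0,122],"dr": [0,0,0.03],"jaw": 1},
  {"slide": [-1,0,122],"dr": [0,0,0.03],"jaw": 1},
  {"slide": [-1,0,122],"dr": [0,0,0.03],"jaw": 1},
  {"slide": [-1,0,122],"dr": [0,0,0.03],"jaw": 1},
  {"slide": [-1,0,122],"dr": [0,0,0.03],"jaw": 1},
  {"slide": [-1,0,122],"dr": [0,0,0.03],"jaw": 1},
], force=50)

```text
t: 3.65
tool_pos: [0.5849, 0.002, 0.3587]
orientation: [-3.13, 0.267, 0.0]
force: [-0.3, 1.2, -0.8]
opening: 0.0256
gripper_force: 0.0
```

Emit:
servo_tool([
  {"slide": [0,0,0],"dr": [0,0,0],"jaw": 1},
  {"slide": [0,0,0],"dr": [0,0,0],"jaw": 1},
  {"slide": [0,0,0],"dr": [0,0,0],"jaw": 1},
  {"slide": [0,0,0],"dr": [0,0,0],"jaw": 1},
])

```text
t: 4.05
tool_pos: [0.585, 0.0023, 0.359]
orientation: [-3.13, 0.267, -0.001]
force: [-0.0, 4.8, 2.5]
opening: 0.0221
gripper_force: 50.0
```

Emit:
servo_tool([
  {"slide": [0,0,0],"dr": [0,0,0.12],"jaw": 1},
  {"slide": [0,0,0],"dr": [0,0,0.24],"jaw": 1},
  {"slide": [0,0,0],"dr": [0,0,0.36],"jaw": 1},
  {"slide": [0,0,0],"dr": [0,0,0.45],"jaw": 1},
  {"slide": [0,0,0],"dr": [0,0,0.45],"jaw": 1},
  {"slide": [0,0,0],"dr": [0,0,0.45],"jaw": 1},
  {"slide": [0,0,0],"dr": [0,0,0.45],"jaw": 1},
])

```text
t: 4.75
tool_pos: [0.5849, 0.0019, 0.3589]
orientation: [2.993, -0.956, 0.0]
force: [-0.5, 2.1, 3.1]
opening: 0.0215
gripper_force: 50.0
```

```bash
python3 - <<'E'
from h import *
s=read_state(); print(s["q"],s["force"],s["wrist_torque"],s["orientation"])
im,d,p,R,t=cam("wrist")
h=cv2.cvtColor(im,cv2.COLOR_RGB2HSV)
m=(h[...,0]>=5)&(h[...,0]<=20)&(h[...,1]>110)&(h[...,2]>60)
im2=cam("scene")[0][130:270,190:340]
save("tw",np.hstack([im[:,:],cv2.resize(im2,(280,384))]))
E
```

```text
[-8.43142629e-02  1.15023469e-01  1.58894784e+00 -1.63558804e-04
  1.43750364e+00  2.10472144e+00] [-0.47119408  2.11479849  3.12670109] [ 0.37669066  0.13954929 -0.05928534] [ 2.99257148e+00 -9.55663230e-01  2.36988277e-04]
```

View pics/tw.png

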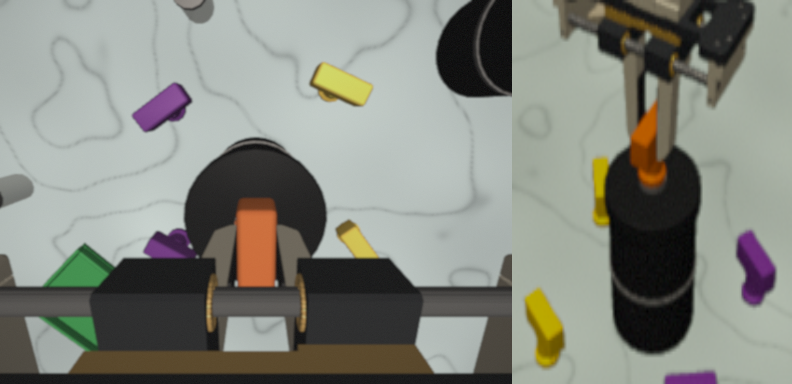

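Emit:
servo_tool([
  {"slide": [0,0,0],"dr": [0,0,-0.12],"jaw": 1},
  {"slide": [0,0,-0.5],"dr": [0,0,-0.24],"jaw": 1},
  {"slide": [0,0,-1],"dr": [0,0,-0.36],"jaw": 1},
  {"slide": [0,0,-1.5],"dr": [0,0,-0.48],"jaw": 1},
  {"slide": [0,0,-2],"dr": [0,0,-0.6],"jaw": 1},
  {"slide": [0,0,-2.5],"dr": [0,0,-0.72],"jaw": 1},
  {"slide": [0,0,-3],"dr": [0,0,-0.84],"jaw": 1},
  {"slide": [0,0,-3],"dr": [0,0,-0.9],"jaw": 1},
  {"slide": [0,0,-3],"dr": [0,0,-0.9],"jaw": 1},
  {"slide": [0,0,-3],"dr": [0,0,-0.9],"jaw": 1},
])

```text
t: 5.85
tool_pos: [0.5848, 0.0024, 0.3601]
orientation: [-3.11, -0.438, 0.002]
force: [3.2, 4.8, -7.0]
opening: 0.022
gripper_force: 49.9
```

Emit:
servo_tool([
  {"slide": [0,0,-1],"dr": [0,0,0.12],"jaw": 1},
  {"slide": [0,0,-2],"dr": [0,0,0.24],"jaw": 1},
  {"slide": [0,0,-3],"dr": [0,0,0.36],"jaw": 1},
  {"slide": [0,0,-4],"dr": [0,0,0.48],"jaw": 1},
  {"slide": [0,0,-5],"dr": [0,0,0.6],"jaw": 1},
  {"slide": [0,0,-5],"dr": [0,0,0.72],"jaw": 1},
  {"slide": [0,0,-5],"dr": [0,0,0.84],"jaw": 1},
  {"slide": [0,0,-5],"dr": [0,0,0.9],"jaw": 1},
  {"slide": [0,0,-5],"dr": [0,0,0.9],"jaw": 1},
  {"slide": [0,0,-5],"dr": [0,0,0.9],"jaw": 1},
])

```text
t: 6.85
tool_pos: [0.5846, 0.002, 0.3651]
orientation: [2.992, -0.956, -0.004]
force: [2.5, 2.2, -11.5]
opening: 0.0219
gripper_force: 49.9
```

```bash
python3 - <<'E'
from h import *
for n in("wrist","scene"):
    im,d,p,R,t=cam(n)
    h=cv2.cvtColor(im,cv2.COLOR_RGB2HSV)
    m=(h[...,0]>=5)&(h[...,0]<=20)&(h[...,1]>110)&(h[...,2]>60)
    P=pts(d,p,R,t,m); P=P[(abs(P[:,0]-.585)<.04)&(abs(P[:,1])<.04)&(P[:,2]<.25)]
    print(n,len(P),np.percentile(P[:,2],[1,50,90,98]))
    P=P[P[:,2]>P[:,2].max()-.006];print(cv2.minAreaRect((P[:,:2]*1000).astype(np.float32)))
E
```

```text
wrist 3526 [0.14116188 0.20208563 0.20295969 0.20352563]
((579.0884399414062, 2.11025333404541), (26.332046508789062, 11.327605247497559), 89.06645202636719)
scene 374 [0.13862124 0.19129414 0.20144351 0.20219674]
((586.86669921875, -0.39682769775390625), (23.252124786376953, 53.649600982666016), 56.45454788208008)
```

Emit:
servo_tool([
  {"slide": [0,0,0],"dr": [0,0,-0.12],"jaw": 1},
  {"slide": [0,0,-0.5],"dr": [0,0,-0.24],"jaw": 1},
  {"slide": [0,0,-1],"dr": [0,0,-0.36],"jaw": 1},
  {"slide": [0,0,-1.5],"dr": [0,0,-0.48],"jaw": 1},
  {"slide": [0,0,-2],"dr": [0,0,-0.6],"jaw": 1},
  {"slide": [0,0,-2.5],"dr": [0,0,-0.72],"jaw": 1},
  {"slide": [0,0,-3],"dr": [0,0,-0.84],"jaw": 1},
  {"slide": [0,0,-3],"dr": [0,0,-0.9],"jaw": 1},
  {"slide": [0,0,-3],"dr": [0,0,-0.9],"jaw": 1},
  {"slide": [0,0,-3],"dr": [0,0,-0.9],"jaw": 1},
])

```text
t: 7.95
tool_pos: [0.5848, 0.0024, 0.3695]
orientation: [-3.11, -0.436, 0.001]
force: [1.3, 5.0, -7.7]
opening: 0.0218
gripper_force: 49.9
```

Emit:
servo_tool([
  {"slide": [0,0,0],"dr": [0,0,0.12],"jaw": 1},
  {"slide": [0,0,-0.5],"dr": [0,0,0.24],"jaw": 1},
  {"slide": [0,0,-1],"dr": [0,0,0.36],"jaw": 1},
  {"slide": [0,0,-1.5],"dr": [0,0,0.48],"jaw": 1},
  {"slide": [0,0,-2],"dr": [0,0,0.6],"jaw": 1},
  {"slide": [0,0,-2.5],"dr": [0,0,0.72],"jaw": 1},
  {"slide": [0,0,-3],"dr": [0,0,0.84],"jaw": 1},
  {"slide": [0,0,-3],"dr": [0,0,0.9],"jaw": 1},
  {"slide": [0,0,-3],"dr": [0,0,0.9],"jaw": 1},
  {"slide": [0,0,-3],"dr": [0,0,0.9],"jaw": 1},
])

```text
t: 8.95
tool_pos: [0.5847, 0.0019, 0.3726]
orientation: [2.992, -0.957, -0.001]
force: [0.0, 2.0, -8.1]
opening: 0.0217
gripper_force: 49.9
```

Emit:
servo_tool([
  {"slide": [0,0,0],"dr": [0,0,-0.12],"jaw": 1},
  {"slide": [0,0,0],"dr": [0,0,-0.24],"jaw": 1},
  {"slide": [0,0,0],"dr": [0,0,-0.36],"jaw": 1},
  {"slide": [0,0,-0.5],"dr": [0,0,-0.48],"jaw": 1},
  {"slide": [0,0,-1],"dr": [0,0,-0.6],"jaw": 1},
  {"slide": [0,0,-1],"dr": [0,0,-0.72],"jaw": 1},
  {"slide": [0,0,-1],"dr": [0,0,-0.84],"jaw": 1},
  {"slide": [0,0,-1],"dr": [0,0,-0.9],"jaw": 1},
  {"slide": [0,0,-1],"dr": [0,0,-0.9],"jaw": 1},
  {"slide": [0,0,-1],"dr": [0,0,-0.9],"jaw": 1},
])

```text
t: 9.95
tool_pos: [0.5851, 0.0024, 0.3745]
orientation: [-3.11, -0.439, -0.002]
force: [0.1, 5.8, -5.7]
opening: 0.0217
gripper_force: 49.9
```

Emit:
servo_tool([
  {"slide": [0,0,-0.5],"dr": [0,0,0.12],"jaw": 1},
  {"slide": [0,0,-1.5],"dr": [0,0,0.24],"jaw": 1},
  {"slide": [0,0,-3],"dr": [0,0,0.36],"jaw": 1},
  {"slide": [0,0,-5],"dr": [0,0,0.45],"jaw": 1},
  {"slide": [0,0,-9],"dr": [0,0,0.45],"jaw": 1},
  {"slide": [0,0,-14],"dr": [0,0,0.45],"jaw": 1},
  {"slide": [0,0,-22],"dr": [0,0,0.45],"jaw": 1},
  {"slide": [0,0,-35],"dr": [0,0,0.45],"jaw": 1},
  {"slide": [0,0,-50],"dr": [0,0,0.45],"jaw": 1},
  {"slide": [0,0,-65],"dr": [0,0,0.45],"jaw": 1},
  {"slide": [0,0,-75],"dr": [0,0,0.45],"jaw": 1},
  {"slide": [0,0,-80],"dr": [0,0,0.45],"jaw": 1},
  {"slide": [0,0,-80],"dr": [0,0,0.45],"jaw": 1},
  {"slide": [0,0,-80],"dr": [0,0,0.45],"jaw": 1},
])

```text
t: 11.35
tool_pos: [0.5849, 0.002, 0.4532]
orientation: [-3.13, 0.267, 0.001]
force: [-0.1, 0.4, -1.3]
opening: 0.0216
gripper_force: 49.9
```

```bash
python3 - <<'E'
from h import *
s=read_state();print(s["tool_pos"],s["orientation"],s["force"],s["q"])
Rt=cv2.Rodrigues(s["orientation"])[0]; print(Rt.round(4))
im,d,p,R,t=cam("scene"); save("off",im[100:300,150:440])
h=cv2.cvtColor(im,cv2.COLOR_RGB2HSV)
m=(h[...,0]>=5)&(h[...,0]<=20)&(h[...,1]>110)&(h[...,2]>60)
P=pts(d,p,R,t,m); P=P[(abs(P[:,0]-.585)<.04)&(abs(P[:,1])<.04)&(P[:,2]<.35)]
print(np.percentile(P[:,2],[2,50,98]), "pred underside", s["tool_pos"][2]-.359+.146)
print((Rt.T@(np.array([.561,.279,0])-s["tool_pos"]))*1000)
E
```

```text
[0.5848646  0.00202714 0.45317081] [-3.13020849e+00  2.66941860e-01  1.31241216e-03] [-0.13258772  0.39890436 -1.34986839] [-8.41948594e-02  7.46395444e-02  1.46016148e+00  2.29595250e-05
  1.60762713e+00  1.65674915e+00]
[[ 9.856e-01 -1.693e-01 -8.000e-04]
 [-1.693e-01 -9.856e-01  1.000e-04]
 [-8.000e-04  0.000e+00 -1.000e+00]]
[0.24291549 0.28373638 0.29059082] pred underside 0.2401708085046114
[ -70.04086527 -268.95457352  453.21626505]
```

View pics/off.png

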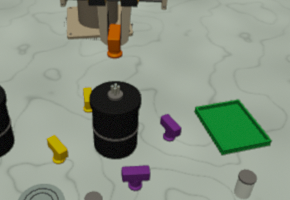

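Emit:
servo_tool([
  {"slide": [-5,-20,0],"dr": [0,0,0],"jaw": 1},
  {"slide": [-14,-54,0],"dr": [0,0,0],"jaw": 1},
  {"slide": [-23,-88,0],"dr": [0,0,0],"jaw": 1},
  {"slide": [-32,-122,0],"dr": [0,0,0],"jaw": 1},
  {"slide": [-41,-156,0],"dr": [0,0,0],"jaw": 1},
  {"slide": [-50,-190,0],"dr": [0,0,0],"jaw": 1},
  {"slide": [-59,-224,0],"dr": [0,0,0],"jaw": 1},
  {"slide": [-66,-254,10],"dr": [0,0,0],"jaw": 1},
  {"slide": [-70,-269,40],"dr": [0,0,0],"jaw": 1},
  {"slide": [-70,-269,75],"dr": [0,0,0],"jaw": 1},
  {"slide": [-70,-269,110],"dr": [0,0,0],"jaw": 1},
  {"slide": [-70,-269,145],"dr": [0,0,0],"jaw": 1},
  {"slide": [-70,-269,175],"dr": [0,0,0],"jaw": 1},
  {"slide": [-70,-269,200],"dr": [0,0,0],"jaw": 1},
  {"slide": [-70,-269,215],"dr": [0,0,0],"jaw": 1},
  {"slide": [-70,-269,223],"dr": [0,0,0],"jaw": 1},
  {"slide": [-70,-269,225],"dr": [0,0,0],"jaw": 1},
  {"slide": [-70,-269,225],"dr": [0,0,0],"jaw": 1},
  {"slide": [-70,-269,225],"dr": [0,0,0],"jaw": 1},
])

```text
t: 13.3
tool_pos: [0.5622, 0.2792, 0.2304]
orientation: [-3.129, 0.267, -0.004]
force: [-1.1, -0.2, 0.2]
opening: 0.0215
gripper_force: 49.9
```

Emit:
servo_tool([
  {"slide": [0,0,5],"dr": [0,0,0],"jaw": 1},
  {"slide": [0,0,9],"dr": [0,0,0],"jaw": 1},
  {"slide": [0,0,11],"dr": [0,0,0],"jaw": 1},
  {"slide": [0,0,12],"dr": [0,0,0],"jaw": 1},
  {"slide": [0,0,12],"dr": [0,0,0],"jaw": 1},
  {"slide": [0,0,12],"dr": [0,0,0],"jaw": 1},
])

```text
t: 13.9
tool_pos: [0.5616, 0.279, 0.2178]
orientation: [3.13, -0.267, -0.0]
force: [-4.7, -2.3, 10.4]
opening: 0.0219
gripper_force: 50.0
```

```bash
python3 - <<'E'
from h import *
im,d,p,R,t=cam("scene"); save("tray",cv2.resize(im[140:270,320:450],(520,520)))
s=read_state();print(s["tool_pos"],s["force"])
h=cv2.cvtColor(im,cv2.COLOR_RGB2HSV)
m=(h[...,0]>=5)&(h[...,0]<=20)&(h[...,1]>110)&(h[...,2]>60)
P=pts(d,p,R,t,m); P=P[(abs(P[:,0]-.56)<.05)&(abs(P[:,1]-.28)<.05)]
print(np.percentile(P,[1,50,99],axis=0))
E
```

```text
[0.56155382 0.2790044  0.21783082] [-3.88047293 -2.45006905  8.8762497 ]
[[0.53911159 0.23523496 0.00826493]
 [0.57934421 0.27131833 0.05381195]
 [0.59379019 0.30861817 0.15041325]]
```

View pics/tray.png

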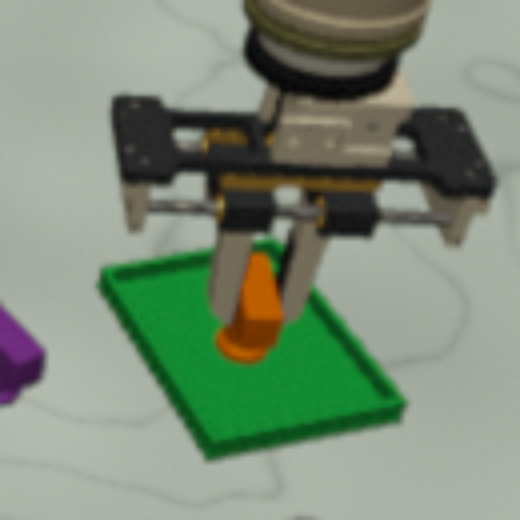

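Emit:
servo_tool([
  {"slide": [0,0,-0.5],"dr": [0,0,0],"jaw": 0.75},
  {"slide": [0,0,-0.5],"dr": [0,0,0],"jaw": 0.65},
  {"slide": [0,0,-0.5],"dr": [0,0,0],"jaw": 0.5},
  {"slide": [0,0,-0.5],"dr": [0,0,0],"jaw": 0.4},
  {"slide": [0,0,-0.5],"dr": [0,0,0],"jaw": 0.4},
  {"slide": [0,0,-0.5],"dr": [0,0,0],"jaw": 0.4},
  {"slide": [0,0,-0.5],"dr": [0,0,0],"jaw": 0.4},
  {"slide": [0,0,-8],"dr": [0,0,0],"jaw": 0.4},
  {"slide": [0,0,-20],"dr": [0,0,0],"jaw": 0.4},
  {"slide": [0,0,-40],"dr": [0,0,0],"jaw": 0.4},
  {"slide": [0,0,-70],"dr": [0,0,0],"jaw": 0.4},
  {"slide": [0,0,-100],"dr": [0,0,0],"jaw": 0.4},
  {"slide": [0,0,-130],"dr": [0,0,0],"jaw": 0.4},
  {"slide": [0,0,-150],"dr": [0,0,0],"jaw": 0.4},
  {"slide": [0,0,-150],"dr": [0,0,0],"jaw": 0.4},
  {"slide": [0,0,-150],"dr": [0,0,0],"jaw": 0.4},
])

```text
t: 15.55
tool_pos: [0.5616, 0.279, 0.3678]
orientation: [-3.129, 0.267, -0.003]
force: [-0.4, 0.8, 0.8]
opening: 0.0558
gripper_force: 0.0
```

```bash
python3 - <<'E'
from h import *
im,d,p,R,t=cam("scene"); save("end",cv2.resize(im[120:270,100:450],(700,300)))
h=cv2.cvtColor(im,cv2.COLOR_RGB2HSV)
m=(h[...,0]>=5)&(h[...,0]<=20)&(h[...,1]>110)&(h[...,2]>60)
P=pts(d,p,R,t,m); P=P[(abs(P[:,0]-.56)<.05)&(abs(P[:,1]-.28)<.05)&(P[:,2]<.1)]
print(np.percentile(P,[1,50,99],axis=0))
E
```

```text
[[0.53769338 0.26395743 0.00709459]
 [0.57155405 0.27236516 0.04987115]
 [0.59239626 0.28875462 0.05494342]]
```

View pics/end.png

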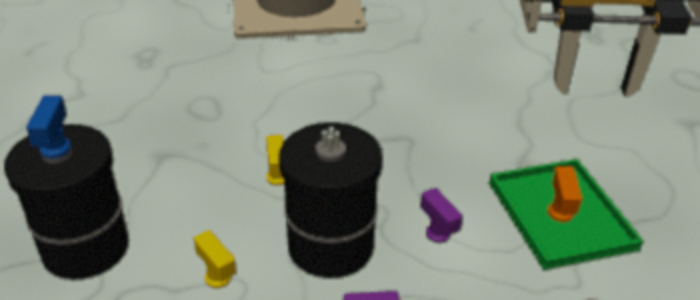

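The knob stands upright mid-tray at crop pixel (565,195), with its top at 0.055 m as it should be. The spindle is bare at (330,145) and the gripper is clear.

```bash
python3 -c "from plant import close_job; print(close_job())"
```

```text
the job is handed in; nothing more can be done
None
```

I twisted the orange knob about 26° to each side while easing it up, lifted it off and stood it upright near the middle of the green tray. The gripper is clear, the blue-knob tank was left untouched, and I handed the job in at about 16 s.

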